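Clamp the strainer into the juice press

TASK

Put the juice press back together after rinsing: set the pink strainer gently into the green ring so that its flange sits flat all round, swing the clamp arm over the flange up to its stop, and turn the orange knob clockwise until its torque clutch clicks, then stop straight away: one click is enough, and more than three strains the clamp. Leave the fruit, tin and cup where they are.

Things in the scene. Friction and masses are not known exactly. Their poses are not given: they have to be found in the camera images.
- strainer: Loose pink plastic strainer, 160 g, on the 15 mm red board. Tapered cup (diameter 86 mm at the bottom, 95 under the flange); flange diameter 128, its underside 30 and top 38 mm above the bottom. Origin: centre of the bottom, z up. White flat handle along its -x axis, 18 mm wide (y), z 30 to 44 mm, 58 to 136 mm out; grasp it across its width 95 mm out.
- seat (a point): Centre of the top face of the press's green ring, 130 mm above the table (hole 104 mm, outside 152 mm across). The flange rests on this face: seated, the strainer's origin is 30 mm below this point. Axes: z up, +y to the clamp post; -x is the clear side for the strainer's handle. The column (40 mm thick, 0.55 m tall) stands 155 mm out at -50 degrees from +x, the press head beyond it.
- ring: The green cast ring bracket, 14 mm thick, one piece with the fixed press, its column and the clamp post; origin on the ring's axis at its underside, 14 mm below point seat.
- clamp_pivot (a point): On the axis of the clamp post (a vertical hinge), 161 mm above the table at the clamp arm's top, 100 mm from the ring's centre along the seat's +y. The arm is a steel bar 18 mm wide and 12 mm thick that carries spindle and knob 45 mm from this axis.
- clamp_arm (a joint): Swing of the clamp arm about its post, rad: 0 is closed, at the stop, the arm pointing from the post to the ring's centre (seat -y), foot over the flange; it grows as the arm opens, anticlockwise seen from above, towards the seat's +x. Light friction (0.05 N m) keeps it where it is left.
- knob: Orange wing knob on the clamp arm: bar 60 mm long (its x axis), 14 mm wide (y), z 2 to 28 mm; black hub 29 mm across. Origin: on its vertical turning axis at the underside, 180 mm above the table. Clockwise from above tightens; it takes the spindle along (0.1 N m) until the screw is home, which comes after some 80 to 180 degrees, different each time. Anticlockwise loosens.
- knob_grip (a point): On the knob's axis 17 mm above its underside: grip the bar here across its 14 mm width. With the screw home the knob's torque clutch lets go at about 0.28 N m and the knob clicks round on the standing spindle, 15 degrees a click, the torque rising, then dropping below zero at each.
- spindle: Brass collar with two lugs (26 mm across, along its x axis), 18 mm tall, between clamp arm and knob: the head of the clamp screw. Origin on the knob's axis at its underside. Its x axis is in line with the knob's until the clutch slips. The screw lowers the foot; knob and collar keep their height.
- foot: Black spring-loaded rubber pressure foot under the clamp arm, below the spindle, 18 mm across, 6 mm tall; origin at the centre of its underside. With the arm closed it starts about 1 to 5 mm above the flange of a seated strainer; with the screw home it presses on it with about 14 N.
- pomegranate_a: Whole pomegranate, 82 mm across, 88 mm tall, on the red board; origin at the underside. Bystander.
- pomegranate_b: Another whole pomegranate, the same size. Bystander.
- half: Half pomegranate, 78 mm across, 34 mm tall, cut face up, on the far corner of the red board. Bystander.
- tin: Open food tin with a yellow band, 100 mm across, 62 mm tall; origin at the underside. Bystander.
- cup: Clear cup, 68 mm across, 75 mm tall, standing on the press foot under the ring. Bystander.

How it is judged:
By the outcome, as a careful person would: the job done as asked, in the order asked, and still so for the second after the job is handed in, with the robot touching nothing.
It also fails if it takes over 72 s, if anything falls off the work surface, if the arm or the gripper's body presses on something with over 40 N, if the wrist force passes 120 N, or if a joint passes its speed limit or range.

ROBOT

A 6-joint arm with a two-finger parallel gripper is mounted at the origin on the work surface. World frame = base frame: x ahead of the robot, y to its left, z up, the work surface at z = 0. Lengths are in m, angles in rad, forces in N, time in s.
With the tool pointing down it reaches from about 0.375 to 0.975 m from the base axis. Payload 3.8 kg.
Tool frame: the origin (TCP) lies at the very end of the fingers, on their centre line; the grasp point (between the pads) lies 19 mm behind it; z points along the fingers, y is the line along which they close (so a half turn about z gives the same grasp; the last joint's range is limited). The gripper opens to 85 mm and grips with 20 to 120 N. Pads are 22 mm wide; open, the fingers measure 114 mm over their backs; the gripper's body (76 mm by 85 mm) begins 54 mm behind the grasp point. The pads swing forward as they close: fully open they stand 13 mm farther back than shut.
Start: joints at [-1.216, 0.264, 1.604, -0, 1.274, -0.037], TCP at [0.258, -0.624, 0.231] pointing down, gripper open.
Joint ranges: [-2.63, 2.63], [-0.94, 2.18], [0.31, 2.57], [-1.31, 4.45], [0, 2.66], [-2.55, 2.55]. Speed limits (rad/s): [2.57, 2.57, 3.14, 3.14, 3.14, 3.14].

INTERFACE

Orientations are given as a rotation vector (axis times angle).
In Python, from workcell import monitor, viewer, job gives the robot as it stands. The module is installed in compiled form; this text tells all that it offers.
- The arm moves only by the tool step_arm, never from a script. Its argument "series" is one flat list of numbers, 4 for each row, row after row: the shift along the tool's x, y, z in m, then the turn about the tool's z in rad. A call has 1 to 8 rows; each row is the pose to reach, as a shift and turn from the pose commanded when the call began, along the tool's axes at that moment; what a row does not reach only later rows make up. A row lasts 1/8 s, in which the tool goes at most 62.5 mm and 10.7 degrees, less where a joint would pass 70% of its speed; a pose out of reach is approached as far as the arm can. A call with a gripper value outside its range is refused whole. "gripper" is the opening, from 0 (shut) to 1 (fully open), set as the call begins (left out, the last holds). The fingers move at their own pace and stop on an object; "newtons" is the grip in N (left out, the last holds). Time passes only in rows, so rows that repeat a pose let the fingers close. It gives the time, the measured TCP pose, the force, the opening and the grip force at its end, in the units of the state.
- monitor.read_state(): the state, without advancing time (a new reading comes with each control period).
- viewer.read_camera(name): name is "side" or "top"; returns a dict with "image" (400x640x3 uint8, red, green, blue), "intrinsics" (3x3 intrinsics, pixels), "T" (4x4, takes a point from camera to world coordinates). Camera axes: x right, y up, looking along -z (the intrinsics and any distortion apply to the point x, -y, -z); pixel columns grow to the right and rows downward; lengths in m; the calibration is good to about 2 mm. A picture is of the moment at which its call begins. There is no depth.
- job.finish_job(): hands the job in; it is judged then, once.
Trained networks look in a picture, given as the dict that the camera call returned (one of the last four; its "shot" number tells which), for a name from the list of things; names that differ only in an ending like _2 or _b are one class to them, and where a whole thing is asked for, a point or a joint stands for the part that bears it (a point fixed in the world has none). Each returns a list of dicts, best first, with "score" (0 to 1); they miss things now and then, are a little off and sometimes report something else, mostly with a low value. They report only what shows in the picture. A call takes as long as a camera call.
- viewer.boxes_of(picture, label): "extent" ([centre column, centre row, width, height] in pixels, round what is visible of it).
- viewer.spot_point(picture, label): "point" ([column, row] in pixels: a listed point, or the origin of a listed thing).
The state is a dict: "time": time; "q": joint angles; "joint_vel": joint speeds; "joint_torque": joint torques, N m; "tool_pos": TCP position; "tcp_rot": TCP orientation; "wrist_force": force on the tool from outside, world axes, zero at the start; "torque": the same for the moment, N m; "width": opening from 0.0 (shut) to 1.0 (fully open); "grip_force": force on a finger pad.
Only numpy, scipy, OpenCV 4.12 (cv2) and the standard library are available. Lean on these libraries where they do the work, as an engineer would, in place of code of your own. Each camera call takes 0.05 s, during which the arm holds its last target. There are 200 camera calls.

## Working session

There is one attempt and no reset: what is moved stays moved. The work goes in short steps, Python scripts to look and compute and a tool call to move; the robot and the scene stay as the last step left them, time stands still between calls to the robot, and variables do not carry over. Pictures are saved under pics/ and viewed, at most 10 in all, crops included, and the job is handed in when it is done.

Besides the shell and the picture viewer there is one more tool, called after "Request:" as name(argument=value, ...) on one line, values as JSON. step_arm: Moves the arm, as the interface text tells. Its arguments: {"type":"object","properties":{"series":{"type":"array"},"gripper":{"type":"number"},"newtons":{"type":"number"}},"required":["series"]}

```bash
mkdir -p pics
cat > h.py <<'E'
import numpy as np, cv2
from workcell import monitor, viewer, job
def ray(p,uv):
    K=np.array(p["intrinsics"]);T=np.array(p["T"])
    d=np.linalg.inv(K)@[uv[0],uv[1],1.]; d=np.array([d[0],-d[1],-d[2]])
    return T[:3,3],T[:3,:3]@d
def onz(p,uv,z):
    o,d=ray(p,uv); return o+d*(z-o[2])/d[2]
def proj(p,X):
    K=np.array(p["intrinsics"]);T=np.array(p["T"])
    c=T[:3,:3].T@(np.array(X)-T[:3,3]); c=K@[c[0],-c[1],-c[2]]; return c[:2]/c[2]
def save(p,n,crop=None,s=1):
    im=p["image"][:,:,::-1]
    if crop: im=im[crop[1]:crop[3],crop[0]:crop[2]]
    cv2.imwrite("pics/"+n,cv2.resize(im,None,fx=s,fy=s,interpolation=cv2.INTER_CUBIC))
E
python3 - <<'E'
from h import *
np.set_printoptions(precision=3,suppress=True)
P={n:viewer.read_camera(n) for n in("side","top")}
for n,p in P.items():
    save(p,n+"0.png",s=1.25); print(n,p["T"],p["intrinsics"],[k for k in p])
Z=dict(strainer=.015,seat=.13,clamp_pivot=.161,knob=.18,knob_grip=.197,spindle=.162,foot=.14,ring=.116)
for l,z in Z.items():
    for n,p in P.items():
        for r in viewer.spot_point(p,l)[:2]: print(l,n,np.round(r["point"],1),round(r["score"],2),onz(p,r["point"],z))
print(monitor.read_state())
E
```

```text
side [[-0.977  0.108 -0.182  0.329]
 [-0.212 -0.487  0.847  0.945]
 [ 0.003  0.867  0.498  0.672]
 [ 0.     0.     0.     1.   ]] [[424.879   0.    317.061]
 [  0.    424.879 204.894]
 [  0.      0.      1.   ]] ['image', 'intrinsics', 'T', 'shot']
top [[ 0.008  0.997 -0.082  0.463]
 [-1.     0.009  0.004  0.04 ]
 [ 0.005  0.082  0.997  1.111]
 [ 0.     0.     0.     1.   ]] [[368.573   0.    323.314]
 [  0.    368.573 201.02 ]
 [  0.      0.      1.   ]] ['image', 'intrinsics', 'T', 'shot']
strainer side [279.8 321.5] 0.77 [0.542 0.325 0.015]
strainer side [238.9 356.9] 0.49 [0.592 0.43  0.015]
strainer top [222.9 206.2] 0.58 [0.535 0.334 0.015]
seat side [286.1 196.3] 0.97 [ 0.617 -0.004  0.13 ]
seat side [229.3 310.8] 0.29 [0.6   0.428 0.13 ]
clamp_pivot side [277.3 201.4] 0.82 [0.615 0.08  0.161]
clamp_pivot top [307.3 172.8] 0.69 [0.614 0.078 0.161]
knob side [257.7 192.2] 0.52 [0.664 0.079 0.18 ]
knob top [302.2 155.3] 0.47 [0.656 0.091 0.18 ]
knob_grip side [255.8 186.3] 0.85 [0.667 0.081 0.197]
knob_grip top [304.6 151.4] 0.48 [0.663 0.084 0.197]
spindle side [257.4 201.5] 0.84 [0.661 0.093 0.162]
spindle top [307. 159.] 0.76 [0.65  0.079 0.162]
spindle top [344.6 178.8] 0.58 [ 0.599 -0.019  0.162]
foot side [235.9 358.6] 0.62 [0.545 0.532 0.14 ]
ring side [284.4 196.7] 0.59 [ 0.628 -0.025  0.116]
ring top [306.5 173.4] 0.61 [0.62  0.082 0.116]
{'time': 0.9, 'q': array([-1.216,  0.264,  1.604,  0.   ,  1.274, -0.037]), 'joint_vel': array([-0.   , -0.002, -0.   ,  0.001,  0.002,  0.   ]), 'joint_torque': array([ -0.   , -51.506, -36.773,   0.   ,   0.001,   0.   ]), 'tool_pos': array([ 0.258, -0.624,  0.231]), 'tcp_rot': array([3.081, 0.612, 0.   ]), 'wrist_force': array([ 1.035, -0.442, -0.177]), 'torque': array([ 0.003, -0.041, -0.038]), 'grip_force': 0.0, 'width': 0.9976895633167232}
```

View pics/side0.png

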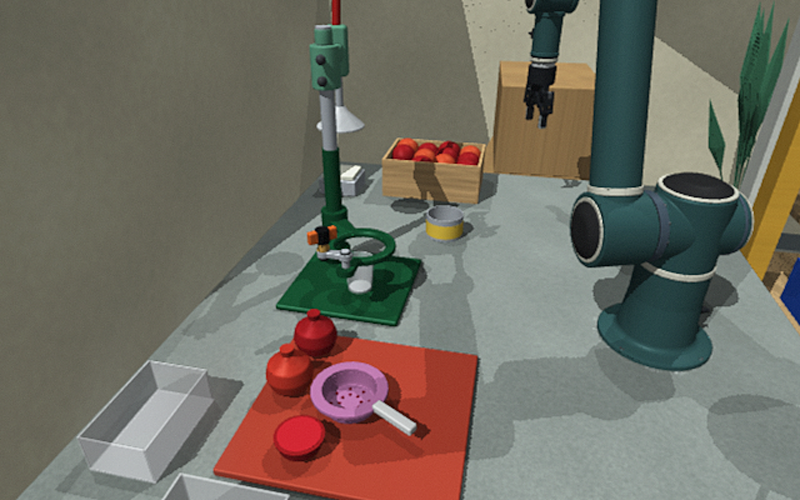

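View pics/top0.png

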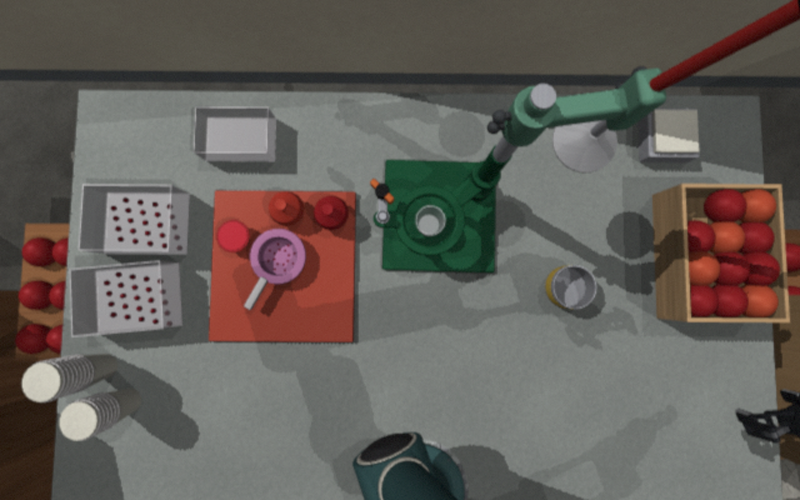

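The side view shows the strainer at about (350,390) with its handle toward (415,425), and the ring at (362,247). In the top view the ring is at (428,220), the pivot at (381,216), the open knob at (381,190) and the strainer at (278,257). Next I refine the circles by edge fitting.

```bash
cat >> h.py <<'E'
def circ(c,r,n=180):
    a=np.linspace(0,2*np.pi,n,endpoint=False); return np.stack([c[0]+r*np.cos(a),c[1]+r*np.sin(a),np.full(n,c[2])],1)
def projN(p,X): return np.array([proj(p,x) for x in X])
def edgefit(P,c0,radii,span=.02,step=.001):
    """best (x,y) for horizontal circles of given radii at c0 z; outward signed-agnostic gradient"""
    out={}
    xs=np.arange(-span,span+1e-9,step); tot=0
    for n,p in P.items():
        g=cv2.GaussianBlur(cv2.cvtColor(p["image"],cv2.COLOR_RGB2LAB).astype(np.float32),(0,0),1)
        gx=np.stack([cv2.Sobel(g[:,:,k],cv2.CV_32F,1,0) for k in range(3)],2); gy=np.stack([cv2.Sobel(g[:,:,k],cv2.CV_32F,0,1) for k in range(3)],2)
        S=np.zeros((len(xs),len(xs)))
        for i,dx in enumerate(xs):
            for j,dy in enumerate(xs):
                for r in radii:
                    u=projN(p,circ([c0[0]+dx,c0[1]+dy,c0[2]],r,72)); t=np.roll(u,-1,0)-np.roll(u,1,0); t/=np.linalg.norm(t,axis=1)[:,None]
                    m=u.astype(np.float32).reshape(-1,1,2)
                    a=cv2.remap(gx,m,None,cv2.INTER_LINEAR)[:,0];b=cv2.remap(gy,m,None,cv2.INTER_LINEAR)[:,0]
                    v=np.linalg.norm(a*t[:,1:]-b*t[:,:1],axis=1); S[i,j]+=np.minimum(v,60).mean()
        k=np.unravel_index(S.argmax(),S.shape); out[n]=(c0[0]+xs[k[0]],c0[1]+xs[k[1]],S.max(),np.median(S)); tot=tot+S
    k=np.unravel_index(tot.argmax(),tot.shape); out["both"]=(c0[0]+xs[k[0]],c0[1]+xs[k[1]])
    return out
E
python3 - <<'E'
from h import *
np.set_printoptions(precision=4,suppress=True)
P={n:viewer.read_camera(n) for n in("side","top")}
ring=edgefit(P,[.615,-.02,.13],[.076,.052],.025); print("ring",ring)
st=edgefit(P,[.535,.33,.053],[.064],.025); print("str",st)
for n,p in P.items():
    hsv=cv2.cvtColor(p["image"],cv2.COLOR_RGB2HSV); c=proj(p,[*st["both"],.05])
    w=((hsv[:,:,1]<50)&(hsv[:,:,2]>150)).astype(np.uint8)
    k,l,s,ce=cv2.connectedComponentsWithStats(w)
    for i in range(1,k):
        if s[i,4]>15 and np.hypot(*(ce[i]-c))<70: print(n,s[i],ce[i],onz(p,ce[i],.059))
    im=p["image"].copy()
    for X,r,col in(((*ring["both"],.13),.076,(255,255,0)),((*ring["both"],.13),.052,(255,255,0)),((*st["both"],.053),.064,(0,255,0)),((.615,.079,.161),.009,(255,0,0))):
        im=cv2.resize(im,None,fx=1,fy=1); cv2.polylines(im,[np.round(projN(p,circ(X,r))*16).astype(np.int32)],True,col,1,cv2.LINE_AA,4)
    p=dict(p,image=im); b=(150,130,410,350)
    save(p,n+"1.png",(200,150,380,360) if n=="side" else (160,110,420,280),3 if n=="top" else 2.8)
E
```

```text
ring {'side': (np.float64(0.614), np.float64(-0.006999999999999968), np.float64(106.56067682717986), np.float64(86.40329042770284)), 'top': (np.float64(0.609), np.float64(-0.016999999999999977), np.float64(66.99765018977615), np.float64(50.410504520892715)), 'both': (np.float64(0.612), np.float64(0.001000000000000039))}
str {'side': (np.float64(0.544), np.float64(0.328), np.float64(59.640020916610716), np.float64(34.9489212205433)), 'top': (np.float64(0.539), np.float64(0.326), np.float64(60.0), np.float64(36.784196816137424)), 'both': (np.float64(0.542), np.float64(0.326))}
side [296 237  40  40 654] [321.7813 262.7217] [0.4848 0.1656 0.059 ]
side [278 259   9   7  29] [283.2069 261.931 ] [0.5739 0.1821 0.059 ]
side [298 320  34  28 368] [314.5679 333.2663] [0.4542 0.3813 0.059 ]
top [196 222  16  25 124] [203.5    233.8871] [0.4526 0.3745 0.059 ]
```

View pics/side1.png

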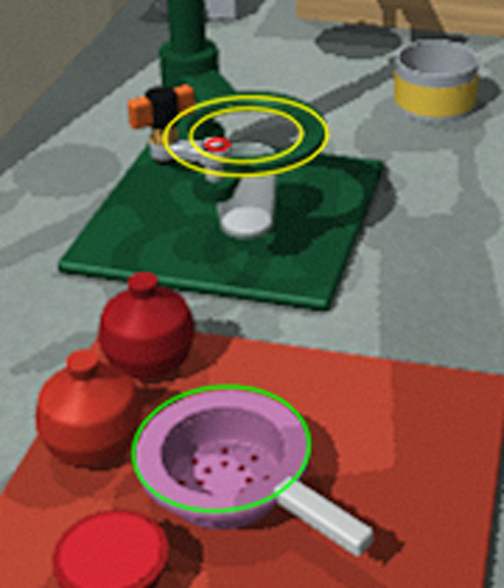

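View pics/top1.png

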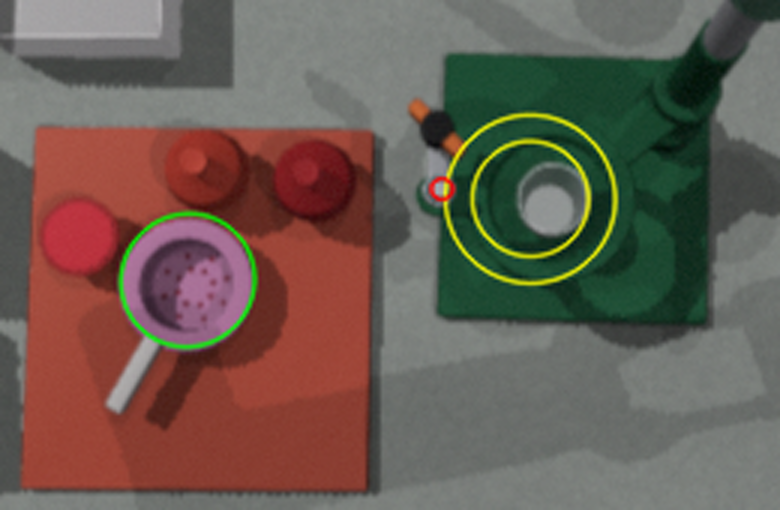

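The strainer circle fits well in both views. The ring overlay at (530,199) in the top crop sits too close to the post, so I'll look closer with the contrast stretched.

Run:
```python
from h import *
P={n:viewer.read_camera(n) for n in("side","top")}
b={"side":(240,165,340,235),"top":(290,125,400,225)}
ims=[]
for n,p in P.items():
    x0,y0,x1,y1=b[n]; im=p["image"][y0:y1,x0:x1,::-1].astype(float)
    im=np.clip(255*(im/255)**.45,0,255).astype(np.uint8); im=cv2.resize(im,(400,int(400*(y1-y0)/(x1-x0))),interpolation=cv2.INTER_CUBIC)
    o=im.copy(); s=400/(x1-x0)
    for r in(.076,.052): cv2.polylines(o,[np.round((projN(p,circ((.614,-.021,.13),r))-[x0-.5,y0-.5])*s).astype(np.int32)],True,(0,255,255),1)
    h=cv2.hconcat([im,o]); ims.append(h)
v=cv2.vconcat(ims); v=cv2.resize(v,(800,int(v.shape[0]))) ; v=cv2.resize(v,None,fx=590/v.shape[0],fy=590/v.shape[0]); cv2.imwrite("pics/ring2.png",v)
```

```text
(no output)
```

View pics/ring2.png

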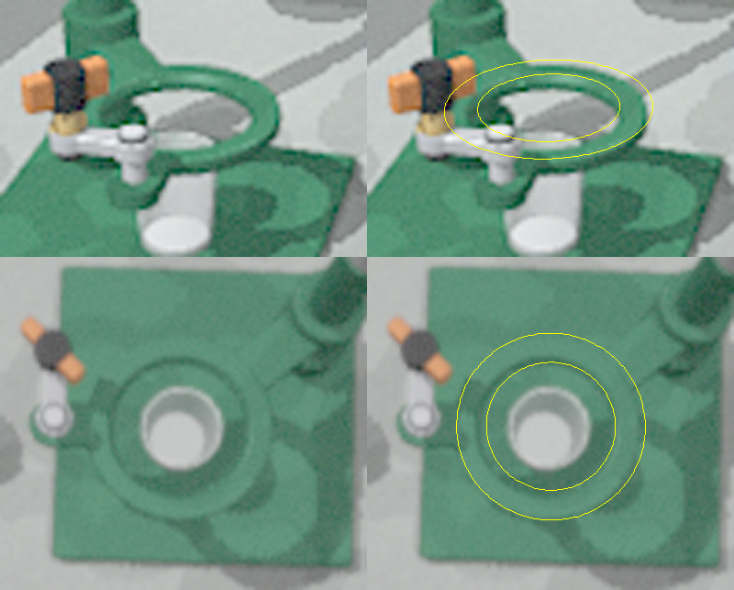

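Request:
step_arm(series=[0.32,-0.272,0,-1.2,0.32,-0.272,0,-1.2,0.32,-0.272,0,-1.2,0.32,-0.272,0,-1.2,0.32,-0.272,0,-1.2,0.32,-0.272,0,-1.2,0.32,-0.272,0,-1.2,0.32,-0.272,0,-1.2], gripper=0.6)

```text
time: 2.1
tool_pos: [0.4508, -0.2476, 0.2316]
tcp_rot: [2.192, 2.25, 0.001]
wrist_force: [-0.2, -0.6, -0.3]
width: 0.598
grip_force: 0.0
```

```bash
cat >> h.py <<'E'
from scipy.spatial.transform import Rotation as R
def to(xyz,ang):
    """tool shift+turn to TCP xyz with tool x axis at ang deg"""
    s=monitor.read_state(); M=R.from_rotvec(s["tcp_rot"]).as_matrix()
    d=M.T@(np.array(xyz)-s["tool_pos"]); cur=np.degrees(np.arctan2(M[1,0],M[0,0]))
    t=(cur-ang+180)%360-180
    print("t%.2f"%s["time"],"pos",s["tool_pos"].round(4),"ang %.1f"%cur,"q6 %.2f"%s["q"][5],"F",s["wrist_force"].round(1),"T",s["torque"].round(2),"w%.2f g%.0f"%(s["width"],s["grip_force"]),"-> shift",d.round(4),"turn %.3f"%np.radians(t))
E
python3 -c "
from h import *
to([.459,.3745,.12],150)"
```

```text
t2.10 pos [ 0.4508 -0.2476  0.2316] ang 91.5 q6 -0.58 F [-0.2 -0.6 -0.3] T [-0.11 -0.03 -0.  ] w0.60 g0 -> shift [0.6217 0.0242 0.1118] turn -1.021
```

Request:
step_arm(series=[0.46,0.018,0.02,-1.02,0.46,0.018,0.02,-1.02,0.46,0.018,0.02,-1.02,0.46,0.018,0.02,-1.02,0.46,0.018,0.02,-1.02,0.46,0.018,0.02,-1.02,0.46,0.018,0.02,-1.02,0.46,0.018,0.02,-1.02])

```text
time: 3.1
tool_pos: [0.4582, 0.2122, 0.2113]
tcp_rot: [0.82, 3.032, 0.001]
wrist_force: [-0.4, 0.5, -0.7]
width: 0.603
grip_force: 0.0
```

```bash
python3 -c "
from h import *
to([.459,.3745,.10],150)"
```

```text
t3.10 pos [0.4582 0.2122 0.2113] ang 149.7 q6 -0.66 F [-0.4  0.5 -0.7] T [0.05 0.01 0.03] w0.60 g0 -> shift [0.0811 0.1406 0.1113] turn -0.004
```

Request:
step_arm(series=[0.081,0.141,0.111,0,0.081,0.141,0.111,0,0.081,0.141,0.111,0,0.081,0.141,0.111,0,0.081,0.141,0.111,0,0.081,0.141,0.111,0])

```text
time: 3.85
tool_pos: [0.4605, 0.3717, 0.1016]
tcp_rot: [0.824, 3.03, 0.002]
wrist_force: [1.0, -0.4, -0.3]
width: 0.601
grip_force: 0.0
```

Run:
```python
from h import *
to([.459,.3745,.034],150)
for n,b in(("side",(270,270,370,370)),("top",(150,160,250,260))):
    p=viewer.read_camera(n); im=p["image"].copy()
    tip=proj(p,[.459,.3745,.052]); print(n,tip)
    cv2.circle(im,tuple(np.int32(tip)),1,(0,255,0),-1); p=dict(p,image=im); x=p["image"][b[1]:b[3],b[0]:b[2],::-1]
    (A:=globals().setdefault("A",[])).append(cv2.resize(x,(390,390),interpolation=cv2.INTER_CUBIC))
cv2.imwrite("pics/g3.png",cv2.hconcat(A))
```

```text
t3.85 pos [0.4605 0.3717 0.1016] ang 149.6 q6 -0.40 F [ 1.  -0.4 -0.3] T [ 0.02 -0.01  0.01] w0.60 g0 -> shift [0.0028 0.0016 0.0676] turn -0.008
side [312.91520394 332.83467478]
top [204.34582568 231.64030641]
```

View pics/g3.png

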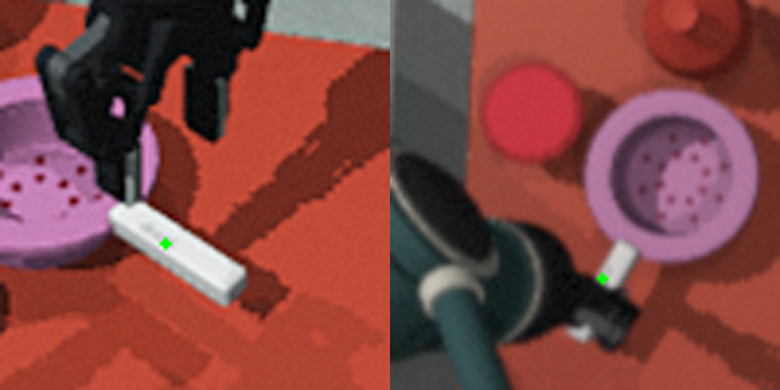

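The marked grasp point lies on the white handle in both views and the fingers straddle it, so I can descend.

Request:
step_arm(series=[0.003,0.001,0.05,0,0.003,0.001,0.068,0,0.003,0.001,0.068,0,0.003,0.001,0.068,0])

```text
time: 4.45
tool_pos: [0.4584, 0.3755, 0.0338]
tcp_rot: [0.823, 3.031, 0.003]
wrist_force: [-0.9, -0.6, 0.1]
width: 0.6
grip_force: 0.0
```

Request:
step_arm(series=[0,0,0,0,0,0,0,0,0,0,0,0,0,0,0,0,0,0,0,0,0,0,0,0], gripper=0, newtons=60)

```text
time: 5.2
tool_pos: [0.4578, 0.3757, 0.0333]
tcp_rot: [0.822, 3.031, 0.002]
wrist_force: [-0.7, -0.4, 5.3]
width: 0.199
grip_force: 59.6
```

Request:
step_arm(series=[0,0,-0.05,0,0,0,-0.1,0,0,0,-0.16,0,0,0,-0.18,0,0,0,-0.18,0])

```text
time: 5.82
tool_pos: [0.4578, 0.3755, 0.2133]
tcp_rot: [0.822, 3.031, 0.003]
wrist_force: [-0.6, 0.1, -1.6]
width: 0.198
grip_force: 59.1
```

```bash
python3 -c "
from h import *
to([.5165,-.013,.22],177.5)"
```

```text
t5.83 pos [0.4578 0.3755 0.2133] ang 149.6 q6 -0.40 F [-0.6  0.1 -1.6] T [0.09 0.15 0.02] w0.20 g59 -> shift [-0.247  -0.3055 -0.0072] turn -0.486
```

Request:
step_arm(series=[-0.181,-0.344,-0.007,-0.486,-0.181,-0.344,-0.007,-0.486,-0.181,-0.344,-0.007,-0.486,-0.181,-0.344,-0.007,-0.486,-0.181,-0.344,-0.007,-0.486,-0.181,-0.344,-0.007,-0.486,-0.181,-0.344,-0.007,-0.486,-0.181,-0.344,-0.007,-0.486])

```text
time: 6.82
tool_pos: [0.4381, -0.0138, 0.2168]
tcp_rot: [-0.073, -3.136, -0.001]
wrist_force: [-0.9, 0.6, -1.2]
width: 0.197
grip_force: 59.3
```

```bash
python3 -c "
from h import *
to([.5165,-.013,.17],177.5)"
```

```text
t6.83 pos [ 0.4381 -0.0138  0.2168] ang 177.3 q6 -1.61 F [-0.9  0.6 -1.2] T [ 0.04  0.15 -0.  ] w0.20 g59 -> shift [-0.0785  0.0045  0.0464] turn -0.003
```

Request:
step_arm(series=[-0.05,0.003,0,0,-0.078,0.004,0.02,0,-0.078,0.004,0.046,0,-0.078,0.004,0.046,0,-0.078,0.004,0.046,0])

```text
time: 7.45
tool_pos: [0.5175, -0.0115, 0.1731]
tcp_rot: [-0.066, -3.14, -0.001]
wrist_force: [-0.7, -1.4, -2.1]
width: 0.197
grip_force: 59.3
```

Run:
```python
from h import *
to([.5165,-.013,.14],177.5)
P={n:viewer.read_camera(n) for n in("side","top")}
z=.17-.0333+.015+.038
print("z",z,edgefit(P,[.6115,-.017,z],[.064],.02))
A=[]
for n,b in(("side",(235,155,345,265)),("top",(285,115,405,235))):
    p=P[n];x0,y0,x1,y1=b;im=p["image"][y0:y1,x0:x1,::-1];im=np.clip(255*(im/255.)**.5,0,255).astype(np.uint8)
    im=cv2.resize(im,(400,400),interpolation=cv2.INTER_CUBIC);s=400/(x1-x0)
    c=(.609,-.017) if n=="top" else (.614,-.009)
    for r in(.076,.052): cv2.polylines(im,[np.round((projN(p,circ((*c,.13),r))-[x0-.5,y0-.5])*s).astype(np.int32)],True,(0,255,255),1)
    A.append(im)
cv2.imwrite("pics/over4.png",cv2.hconcat(A))
```

```text
t7.45 pos [ 0.5175 -0.0115  0.1731] ang 177.6 q6 -1.60 F [-0.7 -1.4 -2.1] T [0.04 0.12 0.05] w0.20 g59 -> shift [ 0.0009 -0.0016  0.0331] turn 0.001
z 0.1897 {'side': (np.float64(0.6175), np.float64(-0.02199999999999999), np.float64(60.0), np.float64(52.36038357006177)), 'top': (np.float64(0.6145), np.float64(-0.01199999999999998), np.float64(39.83470784399391), np.float64(25.216318729664433)), 'both': (np.float64(0.6165), np.float64(-0.014999999999999982))}
```

View pics/over4.png

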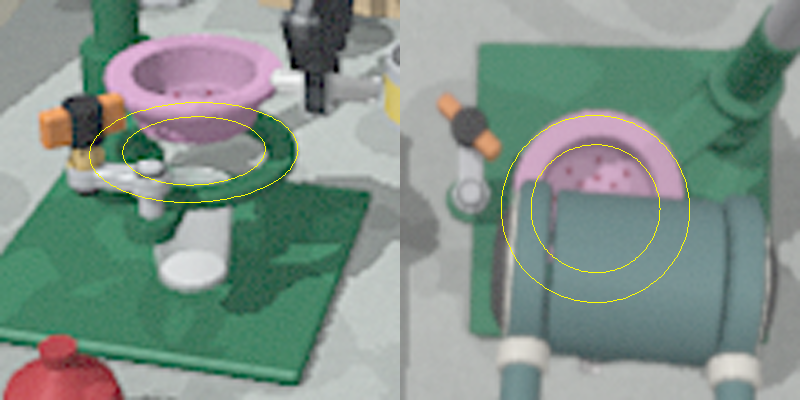

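The strainer hangs over the ring, about 3 mm too far in x and concentric in y. I'll correct that and lower it while watching the forces.

Request:
step_arm(series=[0.003,-0.001,0,0,0.003,-0.001,0.02,0,0.003,-0.001,0.035,0,0.003,-0.001,0.04,0,0.003,-0.001,0.04,0])

```text
time: 8.18
tool_pos: [0.5144, -0.0137, 0.1331]
tcp_rot: [-0.069, -3.14, -0.0]
wrist_force: [-0.7, -0.1, -1.4]
width: 0.198
grip_force: 59.4
```

Request:
step_arm(series=[0,0,0.003,0,0,0,0.005,0,0,0,0.006,0,0,0,0.006,0])

```text
time: 8.68
tool_pos: [0.5146, -0.0136, 0.1273]
tcp_rot: [-0.069, -3.141, 0.0]
wrist_force: [-0.5, 0.6, -1.8]
width: 0.197
grip_force: 59.4
```

Request:
step_arm(series=[0,0,0.002,0,0,0,0.004,0,0,0,0.004,0])

```text
time: 9.05
tool_pos: [0.5148, -0.0136, 0.1232]
tcp_rot: [0.069, 3.14, -0.0]
wrist_force: [0.5, 0.4, -2.1]
width: 0.201
grip_force: 59.4
```

Request:
step_arm(series=[0,0,0.001,0,0,0,0.002,0,0,0,0.003,0,0,0,0.003,0])

```text
time: 9.55
tool_pos: [0.515, -0.0136, 0.1204]
tcp_rot: [0.069, 3.14, -0.0]
wrist_force: [1.7, 0.5, -1.0]
width: 0.196
grip_force: 59.4
```

Request:
step_arm(series=[0,0,0.001,0,0,0,0.001,0,0,0,0.001,0])

```text
time: 9.93
tool_pos: [0.5151, -0.0136, 0.1195]
tcp_rot: [0.069, 3.14, -0.0]
wrist_force: [2.7, 0.1, -0.2]
width: 0.196
grip_force: 59.5
```

Request:
step_arm(series=[0,0,0.001,0,0,0,0.001,0,0,0,0.001,0])

```text
time: 10.3
tool_pos: [0.5151, -0.0137, 0.1187]
tcp_rot: [0.069, 3.14, -0.0]
wrist_force: [3.2, -0.8, 2.5]
width: 0.197
grip_force: 59.7
```

Request:
step_arm(series=[-0.002,0,0,0,-0.002,0,0,0,-0.002,0,0,0])

```text
time: 10.68
tool_pos: [0.5153, -0.0136, 0.1186]
tcp_rot: [-0.069, -3.138, -0.0]
wrist_force: [-4.2, 0.0, 7.7]
width: 0.201
grip_force: 60.6
```

Request:
step_arm(series=[0,0,0.001,0,0,0,0.001,0,0,0,0.001,0])

```text
time: 11.05
tool_pos: [0.5153, -0.0136, 0.1185]
tcp_rot: [-0.069, -3.138, -0.0]
wrist_force: [-6.5, -0.1, 13.0]
width: 0.202
grip_force: 61.4
```

Run:
```python
from h import *
to([.5165,-.013,.118],177.5)
P={n:viewer.read_camera(n) for n in("side","top")}
A=[]
for n,b in(("side",(245,160,325,240)),("top",(285,115,405,235))):
    p=P[n];x0,y0,x1,y1=b;im=p["image"][y0:y1,x0:x1,::-1];im=np.clip(255*(im/255.)**.5,0,255).astype(np.uint8)
    A.append(cv2.resize(im,(400,400),interpolation=cv2.INTER_CUBIC))
cv2.imwrite("pics/seat5.png",cv2.hconcat(A))
```

```text
t11.05 pos [ 0.5153 -0.0136  0.1185] ang 177.5 q6 -1.60 F [-6.5 -0.1 13. ] T [0.08 0.76 0.02] w0.20 g61 -> shift [-0.0012  0.0007  0.0005] turn -0.000
```

View pics/seat5.png

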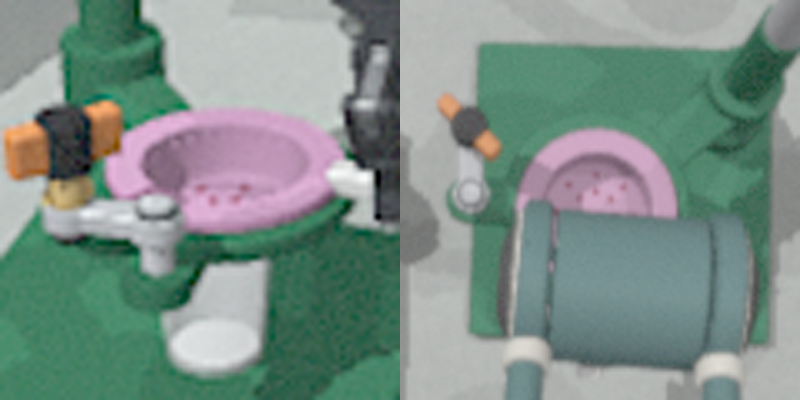

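The flange lies on the ring, with contact at the predicted height. I'll relax the load and release.

Request:
step_arm(series=[0.001,0,-0.002,0,0.001,0,-0.002,0])

```text
time: 11.4
tool_pos: [0.5152, -0.0136, 0.1189]
tcp_rot: [-0.069, -3.14, -0.0]
wrist_force: [0.5, 0.4, 0.9]
width: 0.196
grip_force: 59.6
```

Request:
step_arm(series=[0,0,0,0,0,0,0,0,0,0,0,0,0,0,0,0], gripper=0.5)

```text
time: 11.9
tool_pos: [0.5155, -0.0136, 0.1191]
tcp_rot: [-0.069, -3.14, 0.0]
wrist_force: [0.8, -1.1, 0.3]
width: 0.503
grip_force: 0.0
```

Request:
step_arm(series=[0,0,-0.03,0,0,0,-0.08,0,0,0,-0.125,0,0,0,-0.125,0])

```text
time: 12.4
tool_pos: [0.5188, -0.0139, 0.2495]
tcp_rot: [0.069, 3.131, -0.001]
wrist_force: [0.1, 0.6, 0.8]
width: 0.503
grip_force: 0.0
```

Run:
```python
from h import *
np.set_printoptions(precision=4,suppress=True)
P={n:viewer.read_camera(n) for n in("side","top")}
print(edgefit(P,[.6115,-.017,.138],[.064],.02))
for l,z in dict(clamp_pivot=.161,knob=.18,knob_grip=.197,spindle=.162).items():
    for n,p in P.items():
        for r in viewer.spot_point(p,l)[:2]: print(l,n,round(r["score"],2),onz(p,r["point"],z))
for n,p in P.items():
    hsv=cv2.cvtColor(p["image"],cv2.COLOR_RGB2HSV); c=proj(p,[.664,.082,.2])
    m=((hsv[:,:,0]>5)&(hsv[:,:,0]<18)&(hsv[:,:,1]>130)&(hsv[:,:,2]>70)).astype(np.uint8)
    yy,xx=np.nonzero(m); k=np.hypot(xx-c[0],yy-c[1])<22; X=np.array([onz(p,(a,b),.208 if n=="top" else .197)[:2] for a,b in zip(xx[k],yy[k])])
    w,v=np.linalg.eigh(np.cov(X.T)); print(n,k.sum(),X.mean(0),(X.max(0)+X.min(0))/2,"bar ang",np.degrees(np.arctan2(v[1,1],v[0,1])))
A=[]
for n,b in(("side",(245,160,325,240)),("top",(285,115,405,235))):
    p=P[n];x0,y0,x1,y1=b;im=p["image"][y0:y1,x0:x1,::-1];im=np.clip(255*(im/255.)**.5,0,255).astype(np.uint8)
    A.append(cv2.resize(im,(400,400),interpolation=cv2.INTER_CUBIC))
cv2.imwrite("pics/seat6.png",cv2.hconcat(A))
to([.47,-.014,.25],177.5)
```

```text
{'side': (np.float64(0.6125), np.float64(-0.020999999999999987), np.float64(59.644774408027374), np.float64(49.4256746146456)), 'top': (np.float64(0.6105), np.float64(-0.013999999999999981), np.float64(34.54617787738048), np.float64(21.821491002581134)), 'both': (np.float64(0.6115), np.float64(-0.013999999999999981))}
clamp_pivot side 0.82 [0.6214 0.0852 0.161 ]
clamp_pivot top 0.59 [0.6182 0.0776 0.161 ]
knob side 0.67 [0.6678 0.0698 0.18  ]
knob top 0.52 [0.6556 0.0855 0.18  ]
knob_grip side 0.69 [0.6627 0.0867 0.197 ]
knob_grip side 0.2 [0.5166 0.5778 0.197 ]
knob_grip top 0.53 [0.6605 0.0878 0.197 ]
knob_grip top 0.36 [0.6184 0.268  0.197 ]
spindle side 0.8 [0.6671 0.088  0.162 ]
spindle top 0.61 [0.6617 0.0849 0.162 ]
side 140 [0.6634 0.0885] [0.6622 0.0881] bar ang 65.37848706519301
top 83 [0.6564 0.0803] [0.6577 0.0823] bar ang 45.331636453962766
t12.90 pos [ 0.5152 -0.0136  0.2434] ang 177.5 q6 -1.60 F [-0.1  0.5 -0.3] T [0.01 0.01 0.02] w0.49 g0 -> shift [ 0.0452 -0.0024 -0.0066] turn -0.000
```

View pics/seat6.png

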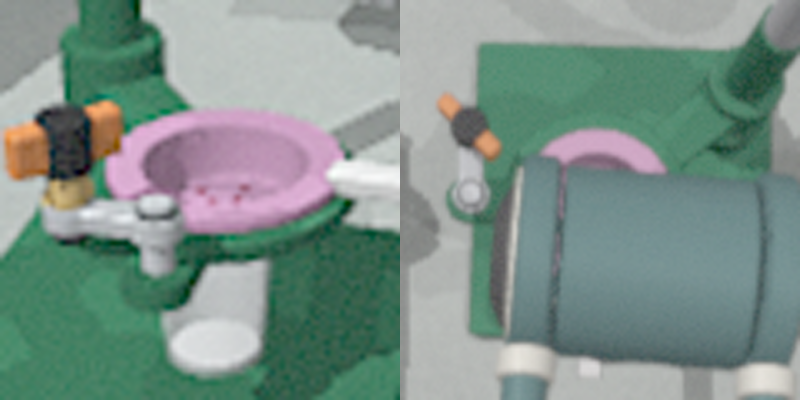

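The strainer is seated at about (0.611, -0.018). The pivot is at about (0.615, 0.082) and the knob at about (0.661, 0.084), with its bar at 45°. Next I grip the knob.

```bash
python3 -c "
from h import *
to([.661,.084,.25],225)"
```

```text
t12.90 pos [ 0.5152 -0.0136  0.2434] ang 177.5 q6 -1.60 F [-0.1  0.5 -0.3] T [0.01 0.01 0.02] w0.49 g0 -> shift [-0.1414  0.1039 -0.0069] turn -0.829
```

Request:
step_arm(series=[-0.141,0.104,-0.007,-0.829,-0.141,0.104,-0.007,-0.829,-0.141,0.104,-0.007,-0.829,-0.141,0.104,-0.007,-0.829,-0.141,0.104,-0.007,-0.829,-0.141,0.104,-0.007,-0.829])

```text
time: 13.65
tool_pos: [0.661, 0.0842, 0.2505]
tcp_rot: [1.201, -2.902, -0.0]
wrist_force: [-0.7, -0.1, 0.6]
width: 0.498
grip_force: 0.0
```

Run:
```python
from h import *
to([.661,.084,.18],225)
A=[]
for n,b in(("side",(225,140,305,220)),("top",(265,115,345,195))):
    p=viewer.read_camera(n);x0,y0,x1,y1=b;im=p["image"][y0:y1,x0:x1,::-1];im=np.clip(255*(im/255.)**.5,0,255).astype(np.uint8)
    A.append(cv2.resize(im,(400,400),interpolation=cv2.INTER_CUBIC))
cv2.imwrite("pics/knob7.png",cv2.hconcat(A))
```

```text
t13.65 pos [0.661  0.0842 0.2505] ang -135.1 q6 -2.27 F [-0.7 -0.1  0.6] T [-0.    0.   -0.02] w0.50 g0 -> shift [ 0.0001 -0.0002  0.0705] turn -0.001
```

View pics/knob7.png

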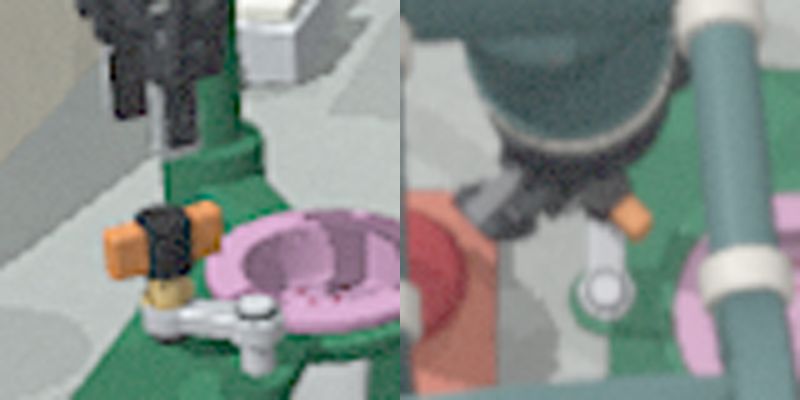

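The fingers straddle the wing bar seen at (165,240) in the side crop, with ample clearance. I'll descend and close gently.

Request:
step_arm(series=[0,0,0.04,0,0,0,0.055,0,0,0,0.07,0,0,0,0.07,0])

```text
time: 14.25
tool_pos: [0.6603, 0.084, 0.18]
tcp_rot: [1.201, -2.901, -0.001]
wrist_force: [0.4, -0.6, 0.5]
width: 0.501
grip_force: 0.0
```

Request:
step_arm(series=[0,0,0,0,0,0,0,0,0,0,0,0,0,0,0,0,0,0,0,0,0,0,0,0], gripper=0, newtons=40)

```text
time: 15.0
tool_pos: [0.662, 0.084, 0.1823]
tcp_rot: [-1.201, 2.901, -0.002]
wrist_force: [4.8, -0.8, 2.8]
width: 0.326
grip_force: 40.6
```

Run:
```python
from h import *
to([.661,.084,.18],225)
s=monitor.read_state(); M=R.from_rotvec(s["tcp_rot"]).as_matrix()
# arc rows: rotate TCP about pivot
pv=np.array([.6155,.082])
for tot in (45,90,95):
  rows=[]
  for k in range(1,9):
    a=-np.radians(tot*k/8); c,sn=np.cos(a),np.sin(a); d=s["tool_pos"][:2]-pv
    q=pv+[c*d[0]-sn*d[1],sn*d[0]+c*d[1]]; sh=M.T@np.array([*(q-s["tool_pos"][:2]),0]); rows+=[round(sh[0],4),round(sh[1],4),0,round(-a,3)]
  print(tot,[float(x) for x in rows])
print(np.hypot(*d))
```

```text
t15.00 pos [0.662  0.084  0.1823] ang -135.0 q6 -2.27 F [ 4.8 -0.8  2.8] T [-0.2  -0.52 -0.01] w0.33 g41 -> shift [0.0007 0.0007 0.0023] turn -0.000
45 [0.0033, -0.0032, 0.0, 0.098, 0.0068, -0.0061, 0.0, 0.196, 0.0106, -0.0086, 0.0, 0.295, 0.0147, -0.0107, 0.0, 0.393, 0.0189, -0.0124, 0.0, 0.491, 0.0233, -0.0137, 0.0, 0.589, 0.0277, -0.0146, 0.0, 0.687, 0.0323, -0.015, 0.0, 0.785]
90 [0.0068, -0.0061, 0.0, 0.196, 0.0147, -0.0107, 0.0, 0.393, 0.0233, -0.0137, 0.0, 0.589, 0.0323, -0.015, 0.0, 0.785, 0.0414, -0.0145, 0.0, 0.982, 0.0502, -0.0122, 0.0, 1.178, 0.0585, -0.0083, 0.0, 1.374, 0.0658, -0.0028, 0.0, 1.571]
95 [0.0072, -0.0064, 0.0, 0.207, 0.0156, -0.0111, 0.0, 0.415, 0.0247, -0.0141, 0.0, 0.622, 0.0343, -0.0151, 0.0, 0.829, 0.0439, -0.0141, 0.0, 1.036, 0.0531, -0.0111, 0.0, 1.244, 0.0614, -0.0063, 0.0, 1.451, 0.0686, 0.0001, 0.0, 1.658]
0.046542346315685934
```

Request:
step_arm(series=[0.003,-0.003,0,0.098,0.007,-0.006,0,0.196,0.0105,-0.0085,0,0.295,0.0145,-0.0105,0,0.393,0.019,-0.0125,0,0.491,0.0235,-0.0135,0,0.589,0.0275,-0.0145,0,0.687,0.032,-0.015,0,0.785], newtons=60)

```text
time: 16.0
tool_pos: [0.65, 0.0511, 0.1824]
tcp_rot: [0.005, 3.139, 0.001]
wrist_force: [3.2, 0.6, 4.0]
width: 0.32
grip_force: 59.1
```

```bash
cat >> h.py <<'E'
def arc(deg,pv=(.6155,.082)):
    s=monitor.read_state(); M=R.from_rotvec(s["tcp_rot"]).as_matrix(); d=s["tool_pos"][:2]-pv; rows=[]
    for k in range(1,9):
        a=-np.radians(deg*k/8); c,sn=np.cos(a),np.sin(a); q=pv+np.array([c*d[0]-sn*d[1],sn*d[0]+c*d[1]])
        sh=M.T@np.array([*(q-s["tool_pos"][:2]),0]); rows+=[round(float(sh[0]),4),round(float(sh[1]),4),0,round(float(-a),3)]
    print(rows,"r",np.hypot(*d),"ang",np.degrees(np.arctan2(d[1],d[0])))
E
python3 -c "
from h import *
to([.64,.04,.18],180); arc(45)"
```

```text
t16.00 pos [0.65   0.0511 0.1824] ang 179.8 q6 -1.53 F [3.2 0.6 4. ] T [ 0.06 -0.38 -0.01] w0.32 g59 -> shift [ 0.01   -0.0112  0.0024] turn -0.003
[0.0032, -0.0032, 0, 0.098, 0.0067, -0.0062, 0, 0.196, 0.0104, -0.0087, 0, 0.295, 0.0144, -0.0109, 0, 0.393, 0.0186, -0.0127, 0, 0.491, 0.0229, -0.014, 0, 0.589, 0.0274, -0.015, 0, 0.687, 0.0319, -0.0155, 0, 0.785] r 0.04630240044674295 ang -41.81917517995161
```

Request:
step_arm(series=[0.003,-0.003,0,0.098,0.0065,-0.006,0,0.196,0.0105,-0.0085,0,0.295,0.0145,-0.011,0,0.393,0.0185,-0.0125,0,0.491,0.023,-0.014,0,0.589,0.0275,-0.015,0,0.687,0.032,-0.0155,0,0.785])

```text
time: 17.0
tool_pos: [0.6179, 0.036, 0.1824]
tcp_rot: [1.206, 2.899, 0.003]
wrist_force: [3.3, 1.4, 3.6]
width: 0.318
grip_force: 59.2
```

```bash
python3 -c "
from h import *
to([.613,.037,.18],132); arc(16)"
```

```text
t17.00 pos [0.6179 0.036  0.1824] ang 134.8 q6 -0.77 F [3.3 1.4 3.6] T [ 0.14 -0.47 -0.08] w0.32 g59 -> shift [ 0.0041 -0.0028  0.0023] turn 0.049
[0.0011, -0.0012, 0, 0.035, 0.0022, -0.0023, 0, 0.07, 0.0034, -0.0034, 0, 0.105, 0.0046, -0.0045, 0, 0.14, 0.0059, -0.0055, 0, 0.175, 0.0071, -0.0065, 0, 0.209, 0.0085, -0.0074, 0, 0.244, 0.0098, -0.0083, 0, 0.279] r 0.046041521784126814 ang -87.04952419761939
```

Request:
step_arm(series=[0.001,-0.001,0,0.035,0.002,-0.0025,0,0.07,0.0035,-0.0035,0,0.1,0.0035,-0.0035,0,0.1])

```text
time: 17.5
tool_pos: [0.6157, 0.0359, 0.1825]
tcp_rot: [1.342, 2.833, 0.007]
wrist_force: [10.5, 2.3, 0.4]
width: 0.322
grip_force: 59.1
```

Request:
step_arm(series=[0.001,-0.001,0,0,0.002,-0.002,0,0,0.0025,-0.0025,0,0,0.0025,-0.0025,0,0])

```text
time: 18.0
tool_pos: [0.6152, 0.036, 0.1826]
tcp_rot: [1.339, 2.827, 0.011]
wrist_force: [19.1, 1.1, -5.2]
width: 0.321
grip_force: 59.4
```

```bash
python3 -c "
from h import *
to([.613,.037,.18],132); arc(16)"
```

```text
t18.00 pos [0.6152 0.036  0.1826] ang 129.3 q6 -0.67 F [19.1  1.1 -5.2] T [ 0.25 -3.31 -0.04] w0.32 g59 -> shift [ 0.0022 -0.0011  0.0025] turn -0.047
[0.001, -0.0012, 0, 0.035, 0.0021, -0.0024, 0, 0.07, 0.0033, -0.0035, 0, 0.105, 0.0044, -0.0046, 0, 0.14, 0.0056, -0.0057, 0, 0.175, 0.0069, -0.0067, 0, 0.209, 0.0082, -0.0077, 0, 0.244, 0.0095, -0.0086, 0, 0.279] r 0.04600770682272213 ang -90.31190349934057
```

The clamp arm is at its stop: 19 N reaction with the motion blocked. I'll ease the push, then turn.

Request:
step_arm(series=[-0.0015,0.0015,0,0,-0.002,0.002,0,0], newtons=80)

```text
time: 18.25
tool_pos: [0.6156, 0.0359, 0.1825]
tcp_rot: [1.341, 2.832, 0.008]
wrist_force: [10.2, 2.5, 0.8]
width: 0.314
grip_force: 79.2
```

Request:
step_arm(series=[0,0,0,0.12,0,0,0,0.24,0,0,0,0.36,0,0,0,0.36])

```text
time: 18.75
tool_pos: [0.6151, 0.0356, 0.1825]
tcp_rot: [1.829, 2.547, 0.008]
wrist_force: [10.8, 0.6, 0.5]
width: 0.314
grip_force: 79.6
```

```bash
python3 -c "
from h import *
to([.613,.037,.18],132)"
```

```text
t18.75 pos [0.6151 0.0356 0.1825] ang 108.6 q6 -0.31 F [10.8  0.6  0.5] T [ 0.15 -1.77 -0.1 ] w0.31 g80 -> shift [ 0.002  -0.0016  0.0025] turn -0.408
```

Request:
step_arm(series=[0,0,0,0.1,0,0,0,0.2,0,0,0,0.3])

```text
time: 19.12
tool_pos: [0.6147, 0.0355, 0.1825]
tcp_rot: [2.192, 2.244, 0.008]
wrist_force: [10.6, 0.3, 0.7]
width: 0.317
grip_force: 79.7
```

```bash
cat >> h.py <<'E'
def bar(c=(.615,.036,.197),rad=25):
    p=viewer.read_camera("side"); hsv=cv2.cvtColor(p["image"],cv2.COLOR_RGB2HSV); u=proj(p,c)
    m=(hsv[:,:,0]>5)&(hsv[:,:,0]<18)&(hsv[:,:,1]>130)&(hsv[:,:,2]>70); yy,xx=np.nonzero(m); k=np.hypot(xx-u[0],yy-u[1])<rad
    print("knob uv",u.round(1),"orange",k.sum(),"cols",xx[k].min()-u[0],xx[k].max()-u[0],"rows",yy[k].min()-u[1],yy[k].max()-u[1])
    for a in range(0,180,15):
        e=projN(p,[[c[0]+s*.03*np.cos(np.radians(a)),c[1]+s*.03*np.sin(np.radians(a)),c[2]] for s in(-1,1)])-u; print(a,e.round(0).tolist(),end=" ")
    return p
E
python3 -c "
from h import *
to([.613,.037,.18],132);p=bar()
for l in('knob_grip','spindle'):
  print(l,[(r['point'],onz(p,r['point'],.197 if l=='knob_grip' else .162),r['score']) for r in viewer.spot_point(p,l)[:1]])
"
```

```text
t19.12 pos [0.6147 0.0355 0.1825] ang 91.3 q6 -0.01 F [10.6  0.3  0.7] T [ 0.1  -1.54  0.15] w0.32 g80 -> shift [ 0.0015 -0.0017  0.0025] turn -0.710
knob uv [281.7 180.3] orange 77 cols -6.65372391446482 3.3462760855351803 rows -7.32096560779803 10.67903439220197
0 [[12.0, 1.0], [-12.0, -1.0]] 15 [[12.0, -0.0], [-12.0, 0.0]] 30 [[12.0, -2.0], [-12.0, 2.0]] 45 [[10.0, -3.0], [-11.0, 3.0]] 60 [[9.0, -4.0], [-9.0, 4.0]] 75 [[6.0, -5.0], [-6.0, 5.0]] 90 [[3.0, -5.0], [-3.0, 5.0]] 105 [[0.0, -5.0], [-0.0, 6.0]] 120 [[-3.0, -5.0], [3.0, 5.0]] 135 [[-6.0, -4.0], [6.0, 5.0]] 150 [[-8.0, -4.0], [8.0, 4.0]] 165 [[-10.0, -2.0], [10.0, 3.0]] knob_grip [([277.6, 179.3], array([0.62652403, 0.03271467, 0.197     ]), 0.64)]
spindle [([281.7, 191.1], array([0.61862939, 0.0280529 , 0.162     ]), 0.72)]
```

The knob turns with the gripper.

Request:
step_arm(series=[0,0,0,0.08,0,0,0,0.16,0,0,0,0.24])

```text
time: 19.65
tool_pos: [0.6143, 0.0355, 0.1825]
tcp_rot: [2.445, 1.967, 0.008]
wrist_force: [8.3, -0.3, 3.0]
width: 0.317
grip_force: 79.8
```

Request:
step_arm(series=[0,0,0,0.08,0,0,0,0.16])

```text
time: 19.9
tool_pos: [0.6141, 0.0356, 0.1825]
tcp_rot: [2.595, 1.765, 0.008]
wrist_force: [8.0, 0.0, 2.9]
width: 0.318
grip_force: 79.8
```

```bash
python3 -c "
from h import *
to([.615,.036,.18],90)"
```

```text
t19.90 pos [0.6141 0.0356 0.1825] ang 68.5 q6 0.39 F [8.  0.  2.9] T [ 0.14 -1.32  0.09] w0.32 g80 -> shift [0.0007 0.0007 0.0025] turn -0.376
```

```bash
cat > r.py <<'E'
import numpy as np
from workcell import monitor
from scipy.spatial.transform import Rotation as R
s=monitor.read_state(); M=R.from_rotvec(s["tcp_rot"]).as_matrix()
print("t%.2f ang %.1f q6 %.2f Tz %.3f tau6 %.3f F %s w%.3f"%(s["time"],np.degrees(np.arctan2(M[1,0],M[0,0])),s["q"][5],s["torque"][2],s["joint_torque"][5],s["wrist_force"].round(1),s["width"]))
E
python3 r.py
```

```text
t19.90 ang 68.5 q6 0.39 Tz 0.085 tau6 -0.571 F [8.  0.  2.9] w0.318
```

Request:
step_arm(series=[0,0,0,0.1,0,0,0,0.2])

```text
time: 20.15
tool_pos: [0.6138, 0.0357, 0.1825]
tcp_rot: [2.759, 1.497, 0.008]
wrist_force: [7.2, 1.6, 3.6]
width: 0.31
grip_force: 79.9
```

```bash
python3 r.py
```

```text
t20.15 ang 57.0 q6 0.59 Tz 0.095 tau6 -0.736 F [7.2 1.6 3.6] w0.310
```

Request:
step_arm(series=[0,0,0,0.05,0,0,0,0.1])

```text
time: 20.4
tool_pos: [0.6137, 0.0358, 0.1825]
tcp_rot: [2.83, 1.36, 0.008]
wrist_force: [7.0, 1.3, 2.9]
width: 0.315
grip_force: 79.9
```

```bash
python3 r.py
```

```text
t20.40 ang 51.3 q6 0.69 Tz 0.113 tau6 -0.313 F [7.  1.3 2.9] w0.315
```

Request:
step_arm(series=[0,0,0,0.05,0,0,0,0.1])

```text
time: 20.65
tool_pos: [0.6136, 0.0359, 0.1824]
tcp_rot: [2.895, 1.217, 0.008]
wrist_force: [5.7, 1.8, 4.4]
width: 0.314
grip_force: 80.0
```

```bash
python3 r.py
```

```text
t20.65 ang 45.6 q6 0.79 Tz 0.078 tau6 -0.311 F [5.7 1.8 4.4] w0.314
```

Request:
step_arm(series=[0,0,0,0.05,0,0,0,0.1])

```text
time: 20.9
tool_pos: [0.6135, 0.036, 0.1825]
tcp_rot: [2.953, 1.071, 0.008]
wrist_force: [5.5, 2.7, 4.1]
width: 0.315
grip_force: 80.0
```

```bash
python3 r.py
```

```text
t20.90 ang 39.9 q6 0.89 Tz 0.169 tau6 -0.306 F [5.5 2.7 4.1] w0.315
```

Request:
step_arm(series=[0,0,0,0.05,0,0,0,0.1])

```text
time: 21.15
tool_pos: [0.6134, 0.0362, 0.1825]
tcp_rot: [3.003, 0.922, 0.007]
wrist_force: [6.4, 2.9, 2.7]
width: 0.316
grip_force: 80.0
```

```bash
python3 r.py
```

```text
t21.15 ang 34.1 q6 0.99 Tz 0.109 tau6 -0.301 F [6.4 2.9 2.7] w0.316
```

Request:
step_arm(series=[0,0,0,0.05,0,0,0,0.1])

```text
time: 21.4
tool_pos: [0.6133, 0.0363, 0.1825]
tcp_rot: [-3.045, -0.771, -0.007]
wrist_force: [4.9, 2.8, 4.3]
width: 0.311
grip_force: 80.1
```

```bash
python3 r.py
```

```text
t21.40 ang 28.4 q6 1.09 Tz 0.125 tau6 -0.296 F [4.9 2.8 4.3] w0.311
```

Request:
step_arm(series=[0,0,0,0.05,0,0,0,0.1])

```text
time: 21.65
tool_pos: [0.6132, 0.0364, 0.1825]
tcp_rot: [-3.08, -0.618, -0.007]
wrist_force: [4.9, 3.0, 4.5]
width: 0.314
grip_force: 80.1
```

```bash
python3 r.py
```

```text
t21.65 ang 22.7 q6 1.19 Tz 0.100 tau6 -0.291 F [4.9 3.  4.5] w0.314
```

Request:
step_arm(series=[0,0,0,0.05,0,0,0,0.1])

```text
time: 21.9
tool_pos: [0.6131, 0.0366, 0.1825]
tcp_rot: [-3.106, -0.463, -0.007]
wrist_force: [4.8, 3.2, 4.5]
width: 0.314
grip_force: 80.1
```

```bash
python3 r.py
```

```text
t21.90 ang 17.0 q6 1.29 Tz 0.141 tau6 -0.286 F [4.8 3.2 4.5] w0.314
```

Request:
step_arm(series=[0,0,0,0.05,0,0,0,0.1])

```text
time: 22.15
tool_pos: [0.6131, 0.0367, 0.1825]
tcp_rot: [-3.125, -0.307, -0.007]
wrist_force: [4.5, 5.1, 3.7]
width: 0.315
grip_force: 80.2
```

```bash
python3 r.py
```

```text
t22.15 ang 11.2 q6 1.39 Tz 0.143 tau6 -0.282 F [4.5 5.1 3.7] w0.315
```

Request:
step_arm(series=[0,0,0,0.05,0,0,0,0.1])

```text
time: 22.4
tool_pos: [0.6131, 0.0369, 0.1825]
tcp_rot: [-3.136, -0.151, -0.006]
wrist_force: [5.7, 4.7, 4.5]
width: 0.315
grip_force: 80.2
```

```bash
python3 r.py
```

```text
t22.40 ang 5.5 q6 1.49 Tz 0.116 tau6 -0.277 F [5.7 4.7 4.5] w0.315
```

Request:
step_arm(series=[0,0,0,0.05,0,0,0,0.1])

```text
time: 22.65
tool_pos: [0.6131, 0.037, 0.1825]
tcp_rot: [-3.139, 0.006, -0.006]
wrist_force: [4.6, 5.3, 5.0]
width: 0.308
grip_force: 80.2
```

```bash
python3 r.py
```

```text
t22.65 ang -0.2 q6 1.59 Tz 0.160 tau6 -0.272 F [4.6 5.3 5. ] w0.308
```

Request:
step_arm(series=[0,0,0,0.05,0,0,0,0.1])

```text
time: 22.9
tool_pos: [0.6131, 0.0371, 0.1825]
tcp_rot: [-3.134, 0.163, -0.006]
wrist_force: [5.1, 5.1, 4.0]
width: 0.314
grip_force: 80.2
```

```bash
python3 r.py
```

```text
t22.90 ang -5.9 q6 1.69 Tz 0.280 tau6 -0.112 F [5.1 5.1 4. ] w0.314
```

Torque is rising to 0.28, so I'll take smaller steps.

Request:
step_arm(series=[0,0,0,0.04])

```text
time: 23.02
tool_pos: [0.6131, 0.0372, 0.1826]
tcp_rot: [-3.13, 0.225, -0.006]
wrist_force: [5.0, 6.3, 3.8]
width: 0.312
grip_force: 80.2
```

```bash
python3 r.py
```

```text
t23.02 ang -8.2 q6 1.73 Tz 0.157 tau6 -0.105 F [5.  6.3 3.8] w0.312
```

Request:
step_arm(series=[0,0,0,0.04])

```text
time: 23.15
tool_pos: [0.6131, 0.0373, 0.1825]
tcp_rot: [-3.125, 0.288, -0.006]
wrist_force: [5.0, 5.7, 4.5]
width: 0.314
grip_force: 80.2
```

```bash
python3 r.py
```

```text
t23.15 ang -10.5 q6 1.77 Tz 0.009 tau6 -0.341 F [5.  5.7 4.5] w0.314
```

Request:
step_arm(series=[0,0,0,0.04])

```text
time: 23.28
tool_pos: [0.6131, 0.0373, 0.1825]
tcp_rot: [-3.118, 0.351, -0.006]
wrist_force: [6.7, 4.9, 4.9]
width: 0.315
grip_force: 80.2
```

```bash
python3 r.py
```

```text
t23.27 ang -12.9 q6 1.81 Tz -0.080 tau6 -0.412 F [6.7 4.9 4.9] w0.315
```

Torque fell from 0.28 to below zero, so the first click is passing. I'll finish its 15° to rest in the detent.

Request:
step_arm(series=[0,0,0,0.04])

```text
time: 23.4
tool_pos: [0.6131, 0.0374, 0.1825]
tcp_rot: [-3.11, 0.413, -0.006]
wrist_force: [4.5, 6.4, 4.8]
width: 0.312
grip_force: 80.3
```

```bash
python3 r.py
```

```text
t23.40 ang -15.1 q6 1.85 Tz 0.137 tau6 -0.214 F [4.5 6.4 4.8] w0.312
```

One click is done, with torque positive again at the next tooth. I'll release and lift.

Request:
step_arm(series=[0,0,0,0,0,0,0,0,0,0,0,0,0,0,0,0], gripper=0.6)

```text
time: 23.9
tool_pos: [0.6109, 0.0352, 0.1808]
tcp_rot: [3.114, -0.412, -0.002]
wrist_force: [-0.9, 0.4, -0.8]
width: 0.599
grip_force: 0.0
```

Request:
step_arm(series=[0,0,-0.02,0,0,0,-0.06,0,0,0,-0.12,0,0,0,-0.15,0,0,0,-0.15,0])

```text
time: 24.52
tool_pos: [0.6134, 0.0354, 0.3373]
tcp_rot: [-3.113, 0.412, -0.015]
wrist_force: [0.1, 0.8, -0.4]
width: 0.602
grip_force: 0.0
```

Run:
```python
from h import *
import subprocess; subprocess.run(["python3","r.py"])
p=bar((.613,.037,.197))
for l,z in(('knob_grip',.197),('spindle',.162),('clamp_pivot',.161),('foot',.14),('strainer',.1)):
  print(l,[(onz(p,r['point'],z).round(3),round(r['score'],2)) for r in viewer.spot_point(p,l)[:1]])
print(edgefit({"side":p},[.612,-.018,.138],[.064],.015))
```

```text
t24.52 ang -15.1 q6 1.85 Tz 0.002 tau6 -0.000 F [ 0.1  0.8 -0.4] w0.602
this script no longer has the robotException ignored in: <_io.TextIOWrapper mode='rw' encoding='UTF-8'>
Traceback (most recent call last):
BrokenPipeError: [Errno 32] Broken pipe
```

Run:
```python
from h import *
p=bar((.613,.037,.197))
for l,z in(('knob_grip',.197),('spindle',.162),('clamp_pivot',.161),('foot',.14),('strainer',.1)):
  print(l,[(onz(p,r['point'],z).round(3),round(r['score'],2)) for r in viewer.spot_point(p,l)[:1]])
print(edgefit({"side":p},[.612,-.018,.138],[.064],.015))
```

```text
knob uv [282.3 180.6] orange 140 cols -12.31256355865105 8.68743644134895 rows -6.574677955156943 12.425322044843057
0 [[12.0, 1.0], [-12.0, -1.0]] 15 [[12.0, -0.0], [-12.0, 0.0]] 30 [[12.0, -2.0], [-12.0, 2.0]] 45 [[10.0, -3.0], [-11.0, 3.0]] 60 [[9.0, -4.0], [-9.0, 4.0]] 75 [[6.0, -5.0], [-6.0, 5.0]] 90 [[3.0, -5.0], [-3.0, 5.0]] 105 [[0.0, -5.0], [-0.0, 6.0]] 120 [[-3.0, -5.0], [3.0, 5.0]] 135 [[-6.0, -4.0], [6.0, 5.0]] 150 [[-8.0, -4.0], [8.0, 4.0]] 165 [[-10.0, -2.0], [10.0, 3.0]] knob_grip [(array([0.618, 0.036, 0.197]), 0.49)]
spindle [(array([0.615, 0.049, 0.162]), 0.7)]
clamp_pivot [(array([0.615, 0.094, 0.161]), 0.81)]
foot [(array([0.601, 0.044, 0.14 ]), 0.22)]
strainer []
{'side': (np.float64(0.614), np.float64(-0.016999999999999984), np.float64(56.034664562406874), np.float64(47.73493484088263)), 'both': (np.float64(0.614), np.float64(-0.016999999999999984))}
```

```bash
python3 -c "
from workcell import job; print(job.finish_job())"
```

```text
the job is handed in; nothing more can be done
None
```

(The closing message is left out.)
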